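# Start the laminator for a thick pouch

## Robot

A 6-joint arm with a two-finger parallel gripper is mounted at the origin on the work surface. World frame = base frame: x ahead of the robot, y to its left, z up, the work surface at z = 0. Lengths are in mm, angles in rad, forces in N, time in s.
With the tool pointing down it reaches from about 225 to 725 mm from the base axis. Payload 3.1 kg.
Tool frame: the origin (TCP) lies between the finger pads; the fingertips stand 19 mm ahead of it and the grasp point (between the pads) is the TCP (manip.tips_ahead is the distance from the TCP to the fingertips, in mm); z points along the fingers, y is the line along which they close (so a half turn about z gives the same grasp; the last joint's range is limited). The gripper opens to 85 mm and grips with 20 to 120 N. Pads are 22 mm wide; open, the fingers measure 114 mm over their backs; the gripper's body (76 mm by 85 mm) begins 54 mm behind the grasp point. The pads swing forward as they close: fully open they stand 13 mm farther back than shut.
Start: joints at [1.091, 0.048, 0.099, 1.622, 0, 1.443], TCP at [180.915, 492.836, 250.312] pointing down, gripper open.
Joint ranges: [-2.91, 2.91], [-0.99, 1.94], [-1.21, 1.42], [-2.12, 2.29], [-1.49, 1.47], [-3.14, 3.14]. Speed limits (rad/s): [2.79, 2.79, 3.14, 3.14, 3.14, 3.14].

## Interface

Orientations are given as [roll, pitch, yaw] about the fixed x, y, z axes, in that order (R = Rz(yaw) Ry(pitch) Rx(roll)).
In Python, from bench import manip, vision gives the robot as it stands.
- The arm moves only by the tool jog_arm, never from a script. Its argument "targets" is one flat list of numbers, 4 for each row, row after row: the shift along the tool's x, y, z in cm, then the turn about the tool's z in rad. In form: [x, y, z, roll, x, y, z, roll, ...]. A call has 1 to 12 rows; each row shifts and turns the commanded pose from where the row before left it, along the tool's axes as they then stand; what a row does not reach is not made up. A row lasts 1/10 s, in which the tool goes at most 50 mm and 8.59 degrees, less where a joint would pass 70% of its speed; a pose out of reach is approached as far as the arm can. A call with a gripper value outside its range is refused whole. "hand" is the finger opening in cm, from 0 to 8.54, set as the call begins (left out, the last holds). The fingers move at their own pace and stop on an object; the grip force is fixed at half the most. Time passes only in rows, so rows that do not move let the fingers close. It gives the time, the measured TCP pose, the force, the opening and the grip force at its end, in the units of the state.
- manip.state(): the state, without advancing time (a new reading comes with each control period).
- vision.get_image(name): name is "side" or "top" or "wrist"; returns a dict with "img" (384x512x3 uint8, blue, green, red), "fovy" (degrees; the focal length in pixels is half the picture's height over the tangent of half this angle, whatever the lens; pixels are square), "cx", "cy" (the principal point, pixels), "extrinsics" (4x4, takes a point from camera to world coordinates); the wrist camera has in their place "hand_eye" (4x4, takes a point from camera to tool coordinates, whose origin is the TCP and whose axes are the flange's). Camera axes: x right, y up, looking along -z (the intrinsics and any distortion apply to the point x, -y, -z); pixel columns grow to the right and rows downward; lengths in mm; the calibration is good to about 2 mm. The wrist camera is an equidistant fisheye: a pixel r from the principal point sees the ray r / f radians off the axis. A picture is of the moment at which its call begins: read the wrist's pose just before it. There is no depth.
- manip.hand_in(): hands the job in; it is judged then, once.
The state is a dict: "time": time; "q": joint angles; "joint_velocities": joint speeds; "effort": joint torques, N m; "ee_pos": TCP position; "tool_rot": TCP orientation; "wrist_force": force on the tool from outside, world axes, zero at the start; "ft_torque": the same for the moment, N m; "opening": finger opening in mm; "grip_force": force on a finger pad.
Only numpy, scipy, OpenCV 4.12 (cv2) and the standard library are available. Lean on these libraries where they do the work, as an engineer would, in place of code of your own. Each camera call takes 0.05 s, during which the arm holds its last target. There are 200 camera calls.

## Task

Set the laminator going for the paper-cut waiting in its feed: switch it on by pressing the raised, dotted end of the red rocker fully down, then choose thick pouch by pressing the raised, dotted end of the yellow rocker fully down, and last press the green button all the way in and let it spring back out. Only press, and keep that order; do not push the white button in, and leave the paint jars, the bowl and the brush block standing where they are.

Things in the scene. Friction and masses are not known exactly. Their poses are not given: they have to be found in the camera images.
- laminator: light grey tabletop laminator, 158 mm deep (x), 424 mm wide (y), its flat top deck 80 mm above its origin, which is at the centre of its underside; a feed tray with a pouch reaches 192 mm out on its +x side, 27 mm high. Fixed. On the deck four control pods stand in one row along its y axis, 84 mm apart (at y -126, -42, +42, +126 mm), in an order that differs from run to run: a red rocker, a yellow rocker, a green and a white round button
- power (a joint): red power rocker: paddle 70 mm long (along the laminator's x), 30 mm wide (y), 8 mm thick, on a crosswise pivot 20 mm above the deck, in a black pod 44 mm wide with 13 mm high side cheeks. Value in rad: 0 = off, dotted end (towards -x, the robot's side) tilted 0.2 rad up; 0.4 = on, dotted end tilted 0.2 rad down. Friction only: it stays where it is left; takes about 3 N at the dot. It may start up to 0.05
- power_dot (a point): black dot on top of the red paddle, on its raised -x end, 26 mm from the pivot; it moves with the paddle. About 109 mm above the table when off, 10 mm lower when on
- thick (a joint): yellow thickness rocker, built like the red one but its dotted, raised end is the one towards the laminator's +x (away from the robot). Value in rad: 0 = thin, dotted end up; 0.4 = thick, dotted end fully down. Stays where it is left; about 3 N at the dot. It may start up to 0.05
- thick_dot (a point): black dot on top of the yellow paddle, on its raised +x end, 26 mm from the pivot; it moves with the paddle. About 109 mm above the table when up, 10 mm lower when pressed
- start (a joint): green start button, a cap 32 mm across in a black round housing 48 mm across and 12 mm high. Value in m: 0 = out, 0.006 = fully in. A spring returns it; fully in takes 5 N
- start_top (a point): centre of the top face of the green button, 102 mm above the table when out
- reverse (a joint): white reverse button, same shape and spring as the green one; not to be pushed in. Value in m, 0 = out, 0.006 = fully in
- reverse_top (a point): centre of the top face of the white button, 102 mm above the table when out
- red_paint: loose red paint jar, 38 mm across, 65 mm tall; it has a white lid; origin at the centre of its underside. A bystander, leave it where it stands
- ochre_paint: loose orange paint jar, 38 mm across, 55 mm tall; it has a white lid; origin at the centre of its underside. A bystander, leave it where it stands
- bowl: loose white ceramic bowl, 124 mm across, 45 mm high; origin at the centre of its underside. A bystander, leave it where it stands
- brush_block: loose small wooden brush block, 50 x 30 x 30 mm, bristles down; origin at the centre of its underside. A bystander, leave it where it stands

How it is judged:
By the outcome, as a careful person would: the job done as asked, in the order asked, and still so for the second after the job is handed in, with the robot touching nothing.
It also fails if it takes over 58 s, if anything falls off the work surface, if the arm or the gripper's body presses on something with over 40 N, if the wrist force passes 120 N, or if a joint passes its speed limit or range.

## Working session

There is one attempt and no reset: what is moved stays moved. The work goes in short steps, Python scripts to look and compute and a tool call to move; the robot and the scene stay as the last step left them, time stands still between calls to the robot, and variables do not carry over. Pictures are saved under pics/ and viewed, at most 10 in all, crops included, and the job is handed in when it is done.

Besides the shell and the picture viewer there is one more tool, called after ">>>" by a JSON object that holds its "op" and its "data". jog_arm: Moves the arm, as the interface text tells. Its arguments: {"type":"object","properties":{"targets":{"type":"array","items":{"type":"number"}},"hand":{"type":"number"}},"required":["targets"]}

```bash
mkdir -p pics
python3 - <<'E'
from bench import manip, vision
import cv2
s=manip.state();print(s)
for n in("top","side"):
    d=vision.get_image(n);cv2.imwrite(f"pics/{n}1.png",d["img"]);print(n,d["fovy"],d["cx"],d["cy"],d["extrinsics"].tolist() if hasattr(d["extrinsics"],"tolist") else d["extrinsics"], d.keys())
E
```

```text
{'time': 0.0, 'q': array([ 1.09119752e+00,  4.87520897e-02,  9.75545366e-02,  1.62200385e+00,
       -8.94086232e-06,  1.44300180e+00]), 'joint_velocities': array([-2.06225392e-04, -2.03332384e-03,  5.36188654e-05,  1.40400913e-03,
        7.54840512e-04, -9.64047966e-04]), 'effort': array([-2.67581727e-04, -3.38789427e+01,  3.20010746e+01,  2.04980141e-02,
       -4.27383577e-05, -5.58709047e-06]), 'ee_pos': array([180.65146531, 492.3196245 , 249.0947148 ]), 'tool_rot': array([-3.13920605e+00, -2.97651507e-04,  2.78978803e+00]), 'wrist_force': array([ 0.77405179, -0.81946275, -0.41446793]), 'ft_torque': array([-0.01416461, -0.05698469,  0.0071719 ]), 'grip_force': 0.0, 'opening': 85.37822234639762}
top 45.41022451711736 249.87835402384152 181.401132275521 [[-0.014095804755950764, 0.9798769001408286, -0.19910441697431772, 281.89186979066244], [-0.999886794052336, -0.014861584348550725, -0.0023521033975076417, 29.66529265665254], [-0.005263778872993311, 0.1990487223798529, 0.9799754582390952, 1183.339185459399], [0.0, 0.0, 0.0, 1.0]] dict_keys(['img', 'fovy', 'cx', 'cy', 'extrinsics'])
side 55.98496213587993 249.55604647849816 192.6221280557491 [[-0.9910026358104369, 0.0884599398297204, -0.1004420970613855, 409.9816167295586], [-0.13296413060527446, -0.7365101127108616, 0.6632295182265465, 648.3505377620061], [-0.015307376951981566, 0.6706173968217316, 0.7416454619903596, 806.8746583671154], [0.0, 0.0, 0.0, 1.0]] dict_keys(['img', 'fovy', 'cx', 'cy', 'extrinsics'])
```

View pics/top1.png

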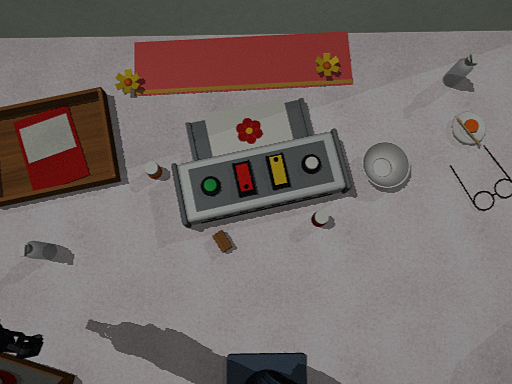

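View pics/side1.png

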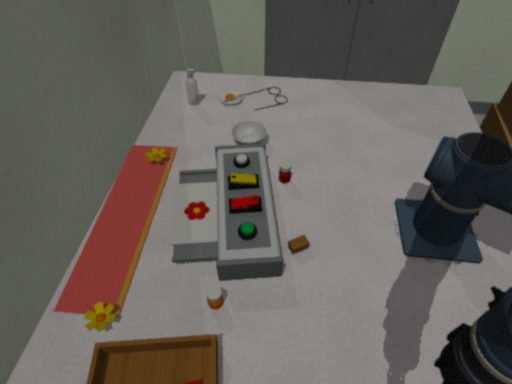

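The top view shows green (210,186), red (245,179), yellow (278,171) and white (312,163). The side view has the same order. Next I'll measure positions with colour masks.

```bash
cat > h.py <<'E'
import numpy as np, cv2
from bench import manip, vision
def ray(d,u,v):
    f=d["img"].shape[0]/2/np.tan(np.radians(d["fovy"])/2); E=np.array(d["extrinsics"])
    return E[:3,3],E[:3,:3]@np.array([(u-d["cx"])/f,-(v-d["cy"])/f,-1])
def plane(d,u,v,z):
    o,r=ray(d,u,v);return o+r*(z-o[2])/r[2]
HSV={"green":[((45,90,60),(80,255,255))],"red":[((0,150,80),(8,255,255)),((172,150,80),(180,255,255))],"yellow":[((20,120,80),(35,255,255))],"white":[((0,0,165),(180,45,255))]}
def blob(img,c,near,rad=22):
    h=cv2.cvtColor(img,cv2.COLOR_BGR2HSV);m=sum(cv2.inRange(h,np.array(a),np.array(b)) for a,b in HSV[c])
    k=np.zeros_like(m);cv2.circle(k,near,rad,255,-1);m&=k
    n,l,st,ce=cv2.connectedComponentsWithStats(m);i=1+np.argmax(st[1:,4]);return ce[i],st[i,4]
E
python3 - <<'E'
from h import *
P={"top":dict(green=(210,186),red=(245,179),yellow=(278,171),white=(312,163)),"side":dict(green=(247,231),red=(245,204),yellow=(243,181),white=(242,160))}
for n in P:
    d=vision.get_image(n); pts=[]
    for c,z in dict(green=102,red=103,yellow=103,white=102).items():
        ce,a=blob(d["img"],c,P[n][c],20 if n=="top" else 17);p=plane(d,*ce,z);pts.append(p);print(n,c,ce.round(1),a,p.round(1))
    q=np.array(pts)[:,:2];print("gaps",np.linalg.norm(np.diff(q,axis=0),axis=1).round(1),"yaw",np.arctan2(-(q[0]-q[-1])[0],(q[0]-q[-1])[1]))
E
```

```text
top green [209.6 184.5] 121 [495.5 129.1 102. ]
top red [243.5 176.3] 307 [514.2  47.5 103. ]
top yellow [277.8 169.9] 341 [528.6 -35.6 103. ]Traceback (most recent call last):
  File "<stdin>", line 6, in <module>
  File "h.py", line 12, in blob
    n,l,st,ce=cv2.connectedComponentsWithStats(m);i=1+np.argmax(st[1:,4]);return ce[i],st[i,4]
                                                      ~~~~~~~~~^^^^^^^^^^
    return _wrapfunc(a, 'argmax', axis=axis, out=out, **kwds)
    return bound(*args, **kwds)
ValueError: attempt to get argmax of an empty sequence
```

>>> {"op": "jog_arm", "data": {"targets": [0,0,0,-0.1375,0,0,0,-0.1375,0,0,0,-0.1375,0,0,0,-0.1375], "hand": 0}}

```text
time: 0.55
ee_pos: [180.8, 492.6, 249.8]
tool_rot: [-3.141, -0.001, -2.938]
wrist_force: [0.6, 0.3, -0.8]
opening: 28.1
grip_force: 0.0
```

```bash
cat >> h.py <<'E'
from scipy.spatial.transform import Rotation
def delta(x,y,z):
    s=manip.state();R=Rotation.from_euler("xyz",s["tool_rot"]).as_matrix()
    print("t",s["time"],s["ee_pos"].round(1),s["tool_rot"].round(3),s["wrist_force"].round(1));print("tool cm",(R.T@(np.array([x,y,z])-s["ee_pos"])/10).round(2))
E
python3 -c "
from h import *
delta(485,42,230)"
```

```text
t 0.55 [180.8 492.6 249.8] [-3.141e+00 -1.000e-03 -2.938e+00] [ 0.6  0.3 -0.8]
tool cm [-20.67 -50.28   2.01]
```

>>> {"op": "jog_arm", "data": {"targets": [-1.0,-2.5,0.1,0,-1.8,-4.3,0.2,0,-1.8,-4.5,0.2,0,-1.8,-4.5,0.2,0,-1.8,-4.5,0.2,0,-1.8,-4.5,0.2,0,-1.8,-4.5,0.2,0,-1.8,-4.5,0.2,0,-1.8,-4.5,0.2,0,-1.8,-4.3,0.2,0,-1.8,-4.3,0.1,0,-1.6,-3.3,0,0]}}

```text
time: 1.75
ee_pos: [482.4, 38.7, 229.7]
tool_rot: [-3.141, -0.001, -2.945]
wrist_force: [0.4, 0.3, 0.2]
opening: 0.3
grip_force: 0.0
```

>>> {"op": "jog_arm", "data": {"targets": [0,0,0,0,0,0,0,0]}}

```text
time: 1.95
ee_pos: [481.5, 40.7, 229.6]
tool_rot: [3.141, -0.002, -2.945]
wrist_force: [0.4, 0.6, 0.2]
opening: -0.3
grip_force: 0.0
```

```bash
python3 -c "
from h import *
delta(485,42,230)
d=vision.get_image('wrist');cv2.imwrite('pics/w1.png',d['img']);print({k:v for k,v in d.items() if k!='img'})
d=vision.get_image('top');cv2.imwrite('pics/t2.png',cv2.resize(d['img'][100:260,140:380],None,fx=3,fy=3))
"
```

```text
t 1.95 [481.5  40.7 229.6] [ 3.141e+00 -2.000e-03 -2.945e+00] [0.4 0.6 0.2]
tool cm [-0.37  0.06 -0.04]
{'fovy': 65.70646984690485, 'cx': 256.0968005696003, 'cy': 195.2699451741574, 'hand_eye': array([[-7.82850370e-04,  9.54720432e-01,  2.97503418e-01,
         7.55053858e+01],
       [ 9.99997834e-01,  1.32110713e-03, -1.60818083e-03,
         1.19795102e+00],
       [-1.92839698e-03,  2.97501515e-01, -9.54719398e-01,
        -1.22821939e+02],
       [ 0.00000000e+00,  0.00000000e+00,  0.00000000e+00,
         1.00000000e+00]])}
```

View pics/w1.png

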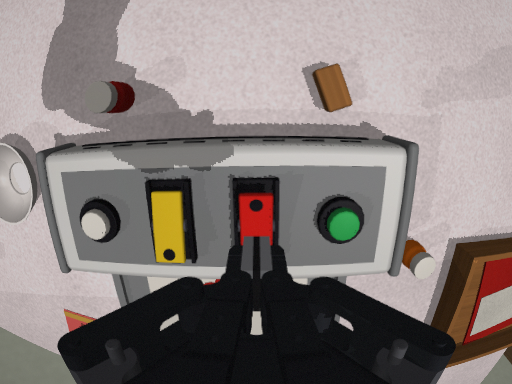

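The wrist view shows the red dot at (256,206), the yellow dot at (169,255), the green cap at (343,224) and the white cap at (97,222).

Run:
```python
from h import *
s=manip.state();d=vision.get_image('wrist')
R=Rotation.from_euler("xyz",s["tool_rot"]).as_matrix();H=d["hand_eye"];f=192/np.tan(np.radians(d["fovy"]/2))
for n,u,v,z in(("red",256,206,109),("yellow",169,255,109),("green",343,224,102),("white",97,222,102)):
    a=np.array([u-d["cx"],v-d["cy"]]);r=np.hypot(*a);t=r/f
    c=np.array([np.sin(t)*a[0]/r,-np.sin(t)*a[1]/r,-np.cos(t)])
    o=R@H[:3,3]+s["ee_pos"];w=R@H[:3,:3]@c;p=o+w*(z-o[2])/w[2];print(n,p.round(1))
```

```text
red [490.7  45.6 109. ]
yellow [556.3 -26.4 109. ]
green [495.  130.1 102. ]
white [ 542.6 -108.2  102. ]
```

>>> {"op": "jog_arm", "data": {"targets": [-0.4,0.2,1,0,0,0,2,0,0,0,2,0,0,0,2,0,0,0,1.5,0,0,0,0.5,0,0,0,0.2,0,0,0,0.2,0,0,0,0,0]}}

```text
time: 3.0
ee_pos: [485.7, 44.2, 137.0]
tool_rot: [-3.141, 0.001, -2.943]
wrist_force: [-0.2, 0.2, -0.0]
opening: -0.3
grip_force: 0.0
```

```bash
python3 -c "
from h import *
delta(485,43,128)
d=vision.get_image('wrist');cv2.imwrite('pics/w2.png',d['img'])"
```

```text
t 3.0 [485.7  44.2 137. ] [-3.141e+00  1.000e-03 -2.943e+00] [-0.2  0.2 -0. ]
tool cm [ 0.09 -0.1   0.9 ]
```

View pics/w2.png

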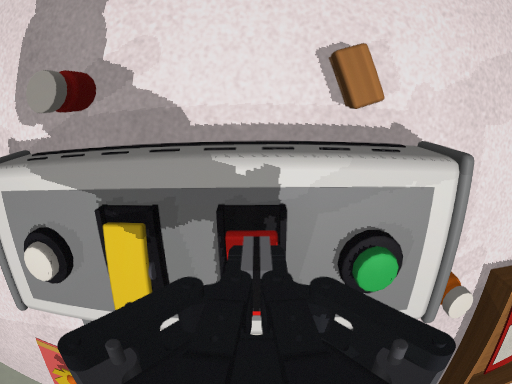

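The fingertips (rows 235-270, columns 238-274) are centred over the raised end of the red paddle, so I'll press now.

>>> {"op": "jog_arm", "data": {"targets": [0,0,0.4,0,0,0,0.3,0,0,0,0.3,0,0,0,0.2,0,0,0,0.2,0,0,0,0.1,0,0,0,0.1,0,0,0,0,0]}}

```text
time: 3.85
ee_pos: [485.1, 43.9, 120.2]
tool_rot: [-3.142, -0.0, -2.943]
wrist_force: [-2.3, -1.5, 2.3]
opening: -0.3
grip_force: 1.3
```

>>> {"op": "jog_arm", "data": {"targets": [0,0,0.1,0,0,0,0,0]}}

```text
time: 4.05
ee_pos: [485.2, 43.9, 119.2]
tool_rot: [-3.142, -0.0, -2.943]
wrist_force: [-2.7, -0.5, 2.9]
opening: -0.3
grip_force: 1.5
```

>>> {"op": "jog_arm", "data": {"targets": [0,0,0.1,0,0,0,0,0]}}

```text
time: 4.25
ee_pos: [485.2, 44.0, 118.6]
tool_rot: [-3.141, -0.0, -2.943]
wrist_force: [-3.2, -0.1, 3.6]
opening: 0.0
grip_force: 2.4
```

>>> {"op": "jog_arm", "data": {"targets": [0,0,0.1,0,0,0,0,0]}}

```text
time: 4.45
ee_pos: [485.2, 43.9, 118.4]
tool_rot: [-3.141, 0.0, -2.943]
wrist_force: [-5.2, -0.3, 8.7]
opening: 0.4
grip_force: 4.4
```

>>> {"op": "jog_arm", "data": {"targets": [0,0,0.1,0,0,0,0,0]}}

```text
time: 4.65
ee_pos: [485.2, 43.9, 118.3]
tool_rot: [-3.141, 0.001, -2.943]
wrist_force: [-5.8, -1.0, 12.2]
opening: 0.3
grip_force: 6.3
```

>>> {"op": "jog_arm", "data": {"targets": [0,0,0.1,0,0,0,0,0]}}

```text
time: 4.85
ee_pos: [485.3, 43.9, 118.2]
tool_rot: [-3.141, 0.001, -2.943]
wrist_force: [-7.9, -0.1, 14.9]
opening: 0.1
grip_force: 8.2
```

The red rocker is at its hard stop. I'll lift, move over the yellow one and check.

>>> {"op": "jog_arm", "data": {"targets": [0,0,-0.5,0,0,0,-1.5,0,0,0,-2,0,0,0,-2,0,-1.4,-2.1,0,0,-1.4,-2.2,0,0,-1.4,-2.2,0,0,-1.4,-2.1,0,0,0,0,0,0,0,0,0,0]}}

```text
time: 5.85
ee_pos: [557.4, -29.4, 174.5]
tool_rot: [3.141, -0.0, -2.944]
wrist_force: [-0.6, -0.3, 0.2]
opening: -0.2
grip_force: 0.0
```

```bash
python3 -c "
from h import *
delta(556.5,-29,128)
d=vision.get_image('wrist');cv2.imwrite('pics/w3.png',d['img'])"
```

```text
t 5.85 [557.4 -29.4 174.5] [ 3.141 -0.    -2.944] [-0.6 -0.3  0.2]
tool cm [0.08 0.05 4.65]
```

View pics/w3.png

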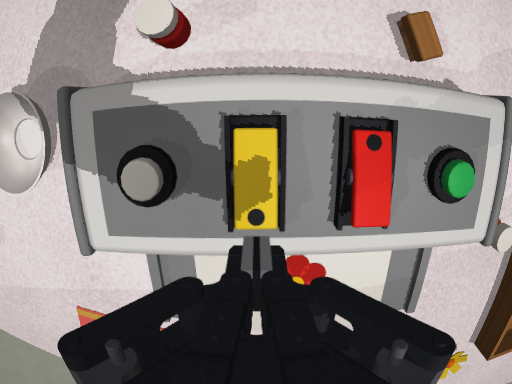

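The red dot now sits low, at (373,143). The yellow dot at (256,217) is in line with the tip, so I'll descend.

>>> {"op": "jog_arm", "data": {"targets": [0.1,0,1,0,0,0,1.5,0,0,0,1,0,0,0,0.5,0,0,0,0.3,0,0,0,0.3,0,0,0,0.2,0,0,0,0.2,0,0,0,0.2,0,0,0,0.1,0,0,0,0.1,0,0,0,0,0]}}

```text
time: 7.1
ee_pos: [557.1, -29.4, 122.1]
tool_rot: [-3.141, 0.003, -2.943]
wrist_force: [2.1, 1.7, 2.8]
opening: 0.1
grip_force: 1.8
```

>>> {"op": "jog_arm", "data": {"targets": [0,0,0.1,0,0,0,0.1,0,0,0,0,0]}}

```text
time: 7.4
ee_pos: [556.8, -29.6, 119.7]
tool_rot: [-3.141, 0.002, -2.943]
wrist_force: [2.1, 0.1, 3.0]
opening: 0.3
grip_force: 2.1
```

>>> {"op": "jog_arm", "data": {"targets": [0,0,0.1,0,0,0,0,0]}}

```text
time: 7.6
ee_pos: [556.9, -29.6, 119.3]
tool_rot: [-3.141, 0.002, -2.943]
wrist_force: [2.8, 1.9, 6.2]
opening: -0.0
grip_force: 3.3
```

>>> {"op": "jog_arm", "data": {"targets": [0,0,0.1,0,0,0,0,0]}}

```text
time: 7.8
ee_pos: [556.9, -29.6, 119.1]
tool_rot: [-3.141, 0.002, -2.943]
wrist_force: [1.4, 0.9, 9.0]
opening: -0.1
grip_force: 4.7
```

>>> {"op": "jog_arm", "data": {"targets": [0,0,0.1,0,0,0,0.1,0,0,0,0,0]}}

```text
time: 8.1
ee_pos: [557.0, -29.7, 119.0]
tool_rot: [-3.14, 0.003, -2.943]
wrist_force: [-1.2, 2.7, 14.8]
opening: 0.1
grip_force: 7.6
```

The yellow rocker is at its stop too. Next, lift and move over the green button.

>>> {"op": "jog_arm", "data": {"targets": [0,0,-0.5,0,0,0,-1.5,0,0,0,-2,0,0,0,-2,0,0.5,2.8,0,0,0.5,2.8,0,0,0.5,2.8,0,0,0.5,2.8,0,0,0.5,2.8,0,0,0.5,2.8,0,0,0,0,0,0,0,0,0,0]}}

```text
time: 9.3
ee_pos: [492.6, 129.1, 174.6]
tool_rot: [-3.14, -0.003, -2.942]
wrist_force: [0.1, -0.1, 0.6]
opening: -0.1
grip_force: 0.0
```

```bash
python3 -c "
from h import *
delta(495,129.5,122)
d=vision.get_image('wrist');cv2.imwrite('pics/w4.png',d['img'])"
```

```text
t 9.3 [492.6 129.1 174.6] [-3.140e+00 -3.000e-03 -2.942e+00] [ 0.1 -0.1  0.6]
tool cm [-0.26 -0.    5.26]
```

View pics/w4.png

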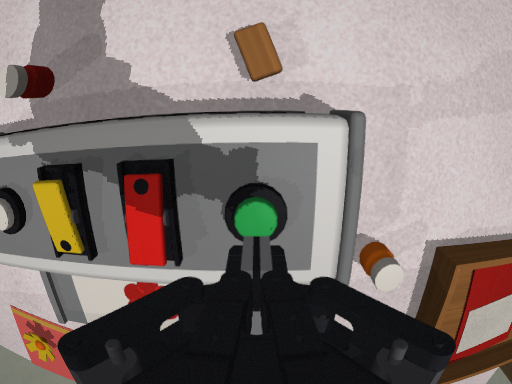

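The green cap at (256,215) is straight under the tip line. I'll press it.

>>> {"op": "jog_arm", "data": {"targets": [-0.2,0,1,0,0,0,1.5,0,0,0,1.2,0,0,0,0.7,0,0,0,0.4,0,0,0,0.3,0,0,0,0.3,0,0,0,0.2,0,0,0,0.1,0,0,0,0.1,0,0,0,0,0]}}

```text
time: 10.45
ee_pos: [495.9, 129.7, 117.9]
tool_rot: [-3.141, 0.001, -2.943]
wrist_force: [-0.9, 0.0, 3.1]
opening: -0.1
grip_force: 1.6
```

>>> {"op": "jog_arm", "data": {"targets": [0,0,0.1,0,0,0,0.1,0,0,0,0,0]}}

```text
time: 10.75
ee_pos: [495.9, 129.7, 115.6]
tool_rot: [-3.142, 0.001, -2.943]
wrist_force: [-0.8, -0.7, 5.2]
opening: 0.0
grip_force: 2.2
```

>>> {"op": "jog_arm", "data": {"targets": [0,0,0.1,0,0,0,0.1,0,0,0,0,0]}}

```text
time: 11.05
ee_pos: [495.9, 129.7, 115.0]
tool_rot: [-3.141, 0.001, -2.943]
wrist_force: [-3.6, -0.6, 9.8]
opening: 0.1
grip_force: 5.0
```

>>> {"op": "jog_arm", "data": {"targets": [0,0,0.1,0,0,0,0.1,0,0,0,0,0]}}

```text
time: 11.35
ee_pos: [495.9, 129.7, 114.8]
tool_rot: [-3.141, 0.002, -2.943]
wrist_force: [-6.9, -1.4, 17.0]
opening: -0.2
grip_force: 8.6
```

>>> {"op": "jog_arm", "data": {"targets": [0,0,-0.5,0,0,0,-1,0,0,0,-2,0,0,0,-3,0,0,0,-3,0,0,0,-3,0,0,0,0,0,0,0,0,0]}}

```text
time: 12.15
ee_pos: [496.0, 129.8, 236.5]
tool_rot: [3.142, 0.001, -2.943]
wrist_force: [-0.4, 0.2, -0.4]
opening: -0.0
grip_force: 0.0
```

```bash
python3 -c "
from h import *
delta(495,129.5,122)
d=vision.get_image('wrist');cv2.imwrite('pics/w5.png',d['img'])"
```

```text
t 12.15 [496.  129.8 236.5] [ 3.142e+00  1.000e-03 -2.943e+00] [-0.4  0.2 -0.4]
tool cm [ 1.200e-01 -1.000e-02  1.145e+01]
```

View pics/w5.png

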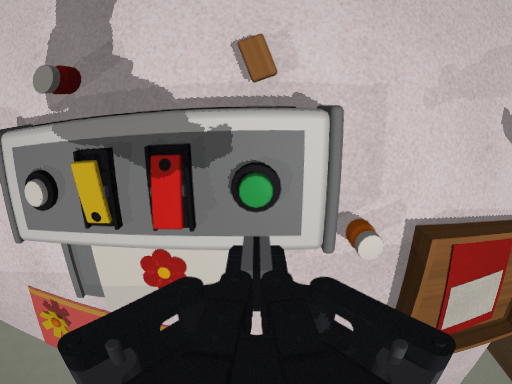

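The red dot at (165,164) and the yellow dot at (96,217) are both down, and the green cap is back out. The jars and brush block look unmoved, and the arm is clear.

```bash
python3 -c "
from bench import manip
print(manip.hand_in())"
```

```text
the job is handed in; nothing more can be done
None
```

I pressed the red rocker and then the yellow one down to their hard stops, then pushed the green button all the way in and let it spring back out. I handed the job in at about 12 s, with nothing else touched and no result shown.

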